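Set the stall lamp's arm to 45 degrees

ROBOT

A 6-joint arm with a two-finger parallel gripper is mounted at the origin on a cart in front of the work surface, level with it; the furniture and walls round the work are solid. World frame = base frame: x ahead of the robot, y to its left, z up, the work surface at z = 0. Lengths are in m, angles in degrees, forces in N, time in s.
With the tool pointing down it reaches from about 0.4 to 0.825 m from the base axis. Payload 7 kg.
Tool frame: the origin (TCP) lies at the centre of the arm's flange, where the gripper is bolted on; the fingertips stand 178 mm ahead of it and the grasp point (between the pads) lies 159 mm ahead of it (r.tips_ahead is the z of the fingertips in the tool frame, in m); z points along the fingers, y is the line along which they close (so a half turn about z gives the same grasp; the last joint's range is limited). The gripper opens to 88 mm and grips with 3 to 60 N. Pads are 19 mm wide; open, the fingers measure 130 mm over their backs; the gripper's body (78 mm by 193 mm) begins 47 mm behind the grasp point.
Start: joints at [-55.915, 20.546, 0.682, 0, -70.136, -16.507], TCP at [0.204, -0.643, 0.405] pointing down, gripper open.
Joint ranges: [-176.03, 176.03], [-82.01, 121.73], [-58.28, 71.71], [-173.87, 95.51], [-174.79, -0.11], [-173.66, 173.66]. Speed limits (degrees/s): [136.94, 136.94, 172.46, 180, 180, 180].

INTERFACE

Orientations are given as [roll, pitch, yaw] about the fixed x, y, z axes, in that order (R = Rz(yaw) Ry(pitch) Rx(roll)).
In Python, from plant import r gives the robot as it stands. The module is installed in compiled form; this text tells all that it offers.
- The arm moves only by the shell command python3 -m pendant 'ROWS' [FORCE]. ROWS is JSON, a list that holds one entry, the list of rows, each a list of 7 numbers: the shift along the tool's x, y, z in m, then the turn, a rotation vector about the tool's x, y, z in degrees, then the gripper command: -1 is shut, 1 is fully open, values between are in proportion. A call has 1 to 5 rows; each row is the pose to reach, as a shift and turn from the pose commanded when the call began, along the tool's axes at that moment; what a row does not reach only later rows make up. A row lasts 1/10 s, in which the tool goes at most 50 mm and 8.59 degrees, less where a joint would pass 70% of its speed; a pose out of reach is approached as far as the arm can. A call with a gripper value outside its range is refused whole. The fingers move at their own pace and stop on an object; FORCE is the grip in N (left out, the last holds). Time passes only in rows, so rows that repeat a pose let the fingers close. It gives the time, the measured TCP pose, the force, the opening and the grip force at its end, in the units of the state.
- r.get_state(): the state, without advancing time (a new reading comes with each control period).
- r.capture(name): name is "side" or "top" or "wrist"; returns the picture (480x640x3 uint8, red, green, blue); there is no depth.
- r.camera_params(name): a dict with "fx", "fy", "cx", "cy" (pixels), "R" (3x3) and "t" (3): a world point X has camera coordinates R X + t. Camera axes: x right, y down, z forward; pixel columns grow to the right and rows downward; lengths in m; the calibration is good to about 2 mm. The wrist camera is an equidistant fisheye: a pixel r from the principal point sees the ray r / f radians off the axis. A picture is of the moment at which its call begins: read the wrist's pose just before it. camera_params takes no time and is no camera call; for the wrist camera it gives the pose at the moment of the call.
- r.close_job(): hands the job in; it is judged then, once.
The state is a dict: "time_s": time; "joints": joint angles; "qd": joint speeds; "joint_torque": joint torques, N m; "tcp_pos": TCP position; "eef_rot": TCP orientation; "contact_force": force on the tool from outside, world axes, zero at the start; "moment": the same for the moment, N m; "gripper_width": finger opening in m; "gripper_force": force on a finger pad.
Only numpy, scipy, OpenCV 4.12 (cv2) and the standard library are available. Lean on these libraries where they do the work, as an engineer would, in place of code of your own. Each camera call takes 0.05 s, during which the arm holds its last target. There are 200 camera calls.

TASK

The little LED lamp on the stall table is folded down almost level. Take hold of its bar-shaped head, raise the arm on its stiff hinge until it slopes up at 45 degrees above level, then let go and see that it stays there. Leave the round bench magnifier as it is.

Things in the scene. Friction and masses are not known exactly. Their poses are not given: they have to be found in the camera images.
- lamp: Stand of the LED bar lamp, fixed: round dark steel base 90 mm across, thin post, 111 mm high. Origin: centre of the underside, on the table; z up. The level hinge axis is parallel to the stand's y, 100 mm above the origin; the arm reaches out on its -x side, roughly towards the robot. A knob sticks out to y = -27 mm at the hinge; an 88 mm tall stone on a stand is about 105 mm off on the -y side.
- lamp_arm (a joint): Angle of the lamp's arm above level, rad: 0 = level, pointing along the stand's -x; grows as it rises; 0.785 = 45 degrees; 1.4 = stop. Starts at 0 to 0.3. A stiff friction hinge (0.45 N m; raising takes about 4 N at the bar), no spring: the arm stays where it is left.
- lamp_bar (a point): Grip point: middle of the lamp's head, on its axis. The head is a smooth round level tube, 16 mm across, 102 mm long, parallel to the hinge; it may turn between the fingers. The arm (9 mm wide, 12 high) joins it in the stand's plane y = 0; the tube spans y = -13 to +89 mm. At arm angle a this point is at (-140 cos a, 45, 100 + 140 sin a) mm in the stand's frame.
- magnifier_collar (a point): Bystander, not to be moved: black collar on the arm of the bench magnifier, 50 mm from its hinge. It has a like stand and a like stiff hinge, 0.15 to 0.4 m to one side of the lamp. Its arm slopes up at 45 to 63 degrees, away from the robot, to a round lens 76 mm across, centred 173 mm from the hinge; its top is up to 290 mm over the table.

How it is judged:
By the outcome, as a careful person would: the job done as asked, in the order asked, and still so for the second after the job is handed in, with the robot touching nothing.
It also fails if it takes over 38 s, if anything falls off the work surface, if the arm or the gripper's body presses on something with over 40 N, if the wrist force passes 120 N, or if a joint passes its speed limit or range.

## Working session

There is one attempt and no reset: what is moved stays moved. The work goes in short steps, Python scripts to look and compute and a shell command to move; the robot and the scene stay as the last step left them, time stands still between calls to the robot, and variables do not carry over. Pictures are saved under pics/ and viewed, at most 10 in all, crops included, and the job is handed in when it is done.

```bash
mkdir -p pics
python3 - <<'E'
from plant import r
import cv2,json
for n in("side","top"):
    p=r.camera_params(n);print(n,{k:(v.round(4).tolist() if hasattr(v,'round') and not isinstance(v,float) else v) for k,v in p.items()})
    cv2.imwrite(f"pics/{n}0.png",r.capture(n)[...,::-1])
s=r.get_state();print(s)
E
```

```text
side {'fx': 553.4322813726717, 'fy': 553.4322813726717, 'cx': 322.01600597392536, 'cy': 239.44801450107897, 'R': [[-0.9973, 0.0731, -0.0093], [0.0467, 0.5296, -0.847], [-0.057, -0.8451, -0.5316]], 't': [0.5506, -0.0134, 1.0411]}
top {'fx': 538.9145525387803, 'fy': 538.9145525387803, 'cx': 321.41106486688767, 'cy': 244.08468402848777, 'R': [[-0.0212, -0.9998, -0.0041], [-0.9978, 0.0214, -0.0634], [0.0634, 0.0027, -0.998]], 't': [0.1447, 0.5534, 0.9093]}
{'time_s': 0.1, 'joints': array([-5.59160320e+01,  2.05891791e+01,  6.39947555e-01, -1.72984371e-02,
       -7.01349469e+01, -1.65070250e+01]), 'qd': array([ 0.01645338, -0.02290018,  0.11063579,  0.04983834,  0.07676262,
       -0.07182494]), 'joint_torque': array([-3.30437193e-03, -5.84164846e+01,  2.93751007e+01,  7.01554030e+00,
        1.02297618e-02, -6.46623994e-05]), 'tcp_pos': array([ 0.20379523, -0.64333557,  0.40380371]), 'eef_rot': array([ 1.79914670e+02, -8.32783736e-03, -1.62428941e+02]), 'contact_force': array([ 0.71830363, -0.71154541,  0.57813042]), 'moment': array([ 0.05311896,  0.02301011, -0.02734579]), 'gripper_force': 0.0, 'gripper_width': 0.0875202201814646}
```

View pics/side0.png

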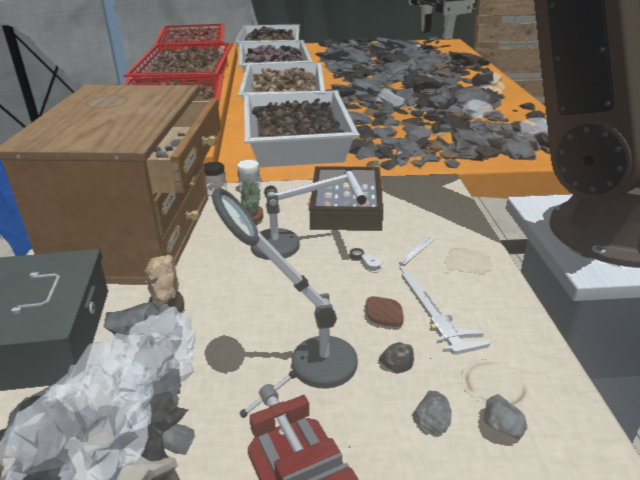

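View pics/top0.png

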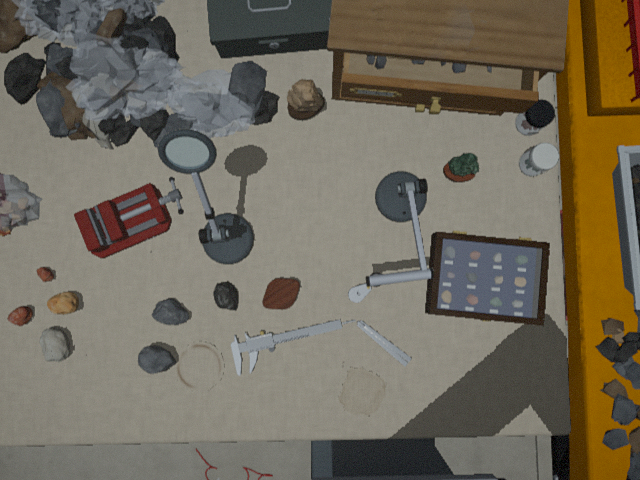

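The side view shows the lamp's base near (275,243) and its bar near (357,187). In the top view its base is at (401,196) and its bar runs from (370,280) to (430,272). The magnifier is at (228,238) in the top view. I'll enlarge the lamp in both views.

Run:
```python
import cv2,numpy as np
a=cv2.imread("pics/side0.png")[155:265,235:395];b=cv2.imread("pics/top0.png")[160:300,340:460]
a=cv2.resize(a,None,fx=2.5,fy=2.5,interpolation=2);b=cv2.resize(b,None,fx=3.3,fy=3.3,interpolation=2)
o=np.zeros((600,800,3),np.uint8);o[:a.shape[0],:a.shape[1]]=a;o[:b.shape[0],404:404+b.shape[1]]=b
cv2.imwrite("pics/crop.png",o)
```

```text
(no output)
```

View pics/crop.png

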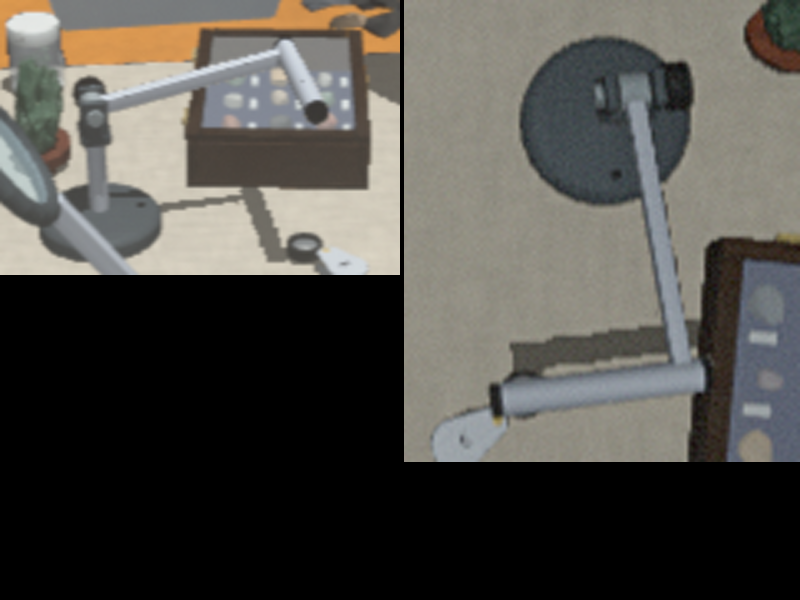

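The crop shows, in original pixels: bar ends at side (361.4,197.8) and (349.8,173.8), and at top (367.6,281.2) and (431.2,273.9). The base centre is at top (400.9,196.4) and side (275,243.8).

```bash
cat > h.py <<'E'
from plant import r
import numpy as np,cv2
from scipy.optimize import least_squares
from scipy.spatial.transform import Rotation as Ro
def proj(n,X,p=None):
    p=p or r.camera_params(n);c=np.array(p["R"])@X+p["t"]
    if n=="wrist":
        th=np.arctan2(np.hypot(*c[:2]),c[2]);u=c[:2]/np.hypot(*c[:2])*th
    else:u=c[:2]/c[2]
    return np.array([p["fx"]*u[0]+p["cx"],p["fy"]*u[1]+p["cy"]])
def stand(q,P): 
    c,s=np.cos(q[2]),np.sin(q[2]);return np.array([q[0]+c*P[0]-s*P[1],q[1]+s*P[0]+c*P[1],P[2]])
def bar(q,y=.045,L=.14): return stand(q,[-L*np.cos(q[3]),y,.1+L*np.sin(q[3])])
E
python3 - <<'E'
from h import *
def tri(s,t): 
    f=lambda X:np.r_[proj("side",X)-s,proj("top",X)-t]
    o=least_squares(f,[.5,0,.1]);return o.x.round(4),o.fun.round(1)
print(tri((361.4,197.8),(367.6,281.2)),tri((349.8,173.8),(431.2,273.9)),tri((275,243.8),(400.9,196.4)))
def f(q):return np.r_[proj("side",bar(q,.089))-(361.4,197.8),proj("top",bar(q,.089))-(367.6,281.2),proj("side",bar(q,-.013))-(349.8,173.8),proj("top",bar(q,-.013))-(431.2,273.9),proj("top",stand(q,[0,0,.01]))-(400.9,196.4),proj("side",stand(q,[0,0,.01]))-(275,243.8)]
o=least_squares(f,[.65,-.15,0,.15]);q=o.x;print(q,np.degrees(q[2:]),o.fun.round(1),bar(q))
E
```

```text
(array([0.4919, 0.0642, 0.1305]), array([ 0.1,  0. ,  0. , -0.1])) (array([ 0.5003, -0.0322,  0.1278]), array([-0.4, -0. , -0. ,  0.3])) (array([ 0.6377, -0.0083,  0.0048]), array([-0.2, -0. , -0. ,  0.1]))
[ 0.63657496 -0.00712179  0.10377867  0.21036448] [ 5.94607992 12.05299695] [ 0.8  1.5 -2.   0.5 -1.3 -1.2  1.5 -0.7 -0.2  0.4  0.3 -2.1] [0.49573623 0.02345287 0.12923429]
```

```bash
cat >> h.py <<'E'
def delta(pos,yaw):
    s=r.get_state();A=Ro.from_euler('xyz',s["eef_rot"],degrees=True);B=Ro.from_euler('xyz',[180,0,yaw],degrees=True)
    print("shift",A.inv().apply(np.array(pos)-s["tcp_pos"]).round(4),"turn",(A.inv()*B).as_rotvec(degrees=True).round(2),"tcp",s["tcp_pos"].round(4),s["eef_rot"].round(1),"F",s["contact_force"].round(1),"t",round(s["time_s"],1))
E
python3 -c "
from h import *
delta([.496,.021,.39],-84.5)"
```

```text
shift [-0.4791  0.5451  0.0145] turn [ 8.000e-02  5.000e-02 -7.793e+01] tcp [ 0.2038 -0.6433  0.4038] [ 179.9   -0.  -162.4] F [ 0.7 -0.7  0.6] t 0.1
```

```bash
python3 -m pendant '[[[-0.16,0.18,0,0,0,-26,1],[-0.16,0.18,0,0,0,-26,1],[-0.16,0.18,0,0,0,-26,1],[-0.16,0.18,0,0,0,-26,1],[-0.16,0.18,0,0,0,-26,1]]]'; python3 -c "
from h import *
delta([.496,.021,.39],-84.5)"
```

```text
time_s: 0.6
tcp_pos: [0.3023, -0.4213, 0.4044]
eef_rot: [180.0, 0.0, -136.4]
contact_force: [0.5, -0.9, 1.2]
gripper_width: 0.0879
gripper_force: 0.0
shift [-0.4453  0.1866  0.0146] turn [ 1.000e-02  2.000e-02 -5.189e+01] tcp [ 0.3023 -0.4213  0.4044] [ 180.     0.  -136.4] F [ 0.5 -0.9  1.2] t 0.6
```

```bash
python3 -m pendant '[[[-0.225,0.093,0,0,0,-26,1],[-0.225,0.093,0,0,0,-26,1],[-0.225,0.093,0,0,0,-26,1],[-0.225,0.093,0,0,0,-26,1],[-0.225,0.093,0,0,0,-26,1]]]'; python3 -c "
from h import *
delta([.496,.021,.39],-84.5)"
```

```text
time_s: 1.1
tcp_pos: [0.4011, -0.1989, 0.4048]
eef_rot: [-180.0, 0.0, -110.4]
contact_force: [1.1, 0.4, -1.1]
gripper_width: 0.0876
gripper_force: 0.0
shift [-0.2392 -0.0124  0.0148] turn [-3.000e-02  1.000e-02 -2.587e+01] tcp [ 0.4011 -0.1989  0.4048] [-180.     0.  -110.4] F [ 1.1  0.4 -1.1] t 1.1
```

```bash
python3 -m pendant '[[[-0.239,-0.012,0.015,0,0,-26,1],[-0.239,-0.012,0.015,0,0,-26,1],[-0.239,-0.012,0.015,0,0,-26,1],[-0.239,-0.012,0.015,0,0,-26,1],[-0.239,-0.012,0.015,0,0,-26,1]]]'
python3 - <<'E'
from h import *
p=r.camera_params("wrist");cv2.imwrite("pics/w1.png",r.capture("wrist")[...,::-1])
np.save("w1.npy",p,allow_pickle=True)
delta([.496,.021,.39],-84.5)
q=[.6366,-.0071,.1,.21]
for y in(-.013,.045,.089):print(proj("wrist",bar(q,y),p))
E
```

```text
time_s: 1.6
tcp_pos: [0.4959, 0.0213, 0.3895]
eef_rot: [-180.0, 0.0, -84.3]
contact_force: [-0.2, -1.3, -0.9]
gripper_width: 0.0874
gripper_force: 0.0
shift [ 0.0032  0.0025 -0.0011] turn [-0.05  0.02  0.22] tcp [0.4982 0.0245 0.3889] [-180.     0.   -84.3] F [5.2 3.7 1.2] t 1.6
[317.35246634 170.25854971]
[317.49139451 255.61218303]
[317.58412654 312.85615694]
```

View pics/w1.png

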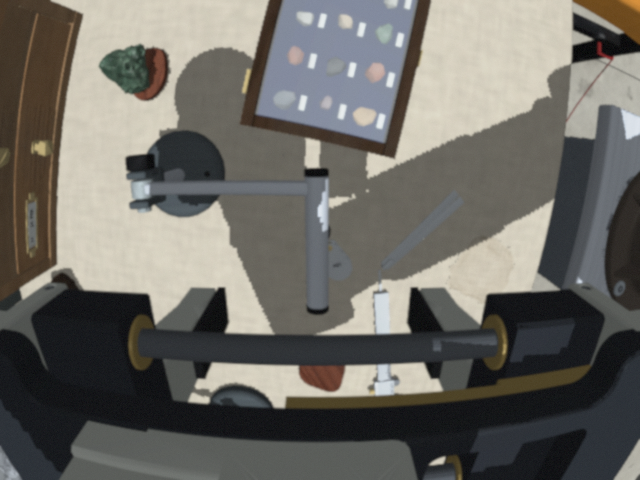

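The wrist view shows the bar from (317,170) to (317,313), as the model predicts, centred between the fingers. I'll descend and grip.

```bash
python3 -m pendant '[[[0,0,0.03,0,0,0,1],[0,0,0.06,0,0,0,1],[0,0,0.09,0,0,0,1],[0,0,0.101,0,0,0,1],[0,0,0.101,0,0,0,1]]]' && python3 -m pendant '[[[0,0,0,0,0,0,-0.5],[0,0,0,0,0,0,-0.8],[0,0,0,0,0,0,-0.8],[0,0,0,0,0,0,-1],[0,0,0,0,0,0,-1]]]' 20;python3 -m pendant '[[[0,0,0,0,0,0,-1],[0,0,0,0,0,0,-1],[0,0,0,0,0,0,-1],[0,0,0,0,0,0,-1],[0,0,0,0,0,0,-1]]]' 35
```

```text
time_s: 2.15
tcp_pos: [0.4951, 0.0185, 0.2874]
eef_rot: [179.8, -0.1, -84.4]
contact_force: [0.3, 0.5, 0.9]
gripper_width: 0.0878
gripper_force: 0.0
time_s: 2.65
tcp_pos: [0.4956, 0.0187, 0.2892]
eef_rot: [-179.9, 0.0, -84.4]
contact_force: [0.4, 0.4, -0.2]
gripper_width: 0.0528
gripper_force: 0.0
time_s: 3.15
tcp_pos: [0.4965, 0.0189, 0.289]
eef_rot: [-179.9, 0.0, -84.4]
contact_force: [3.6, -1.1, -2.1]
gripper_width: 0.0153
gripper_force: 35.0
```

```bash
python3 -m pendant '[[[0,-0.0019,-0.0078,0,0,0,-1],[0,-0.0043,-0.0155,0,0,0,-1],[0,-0.007,-0.0231,0,0,0,-1],[0,-0.0102,-0.0304,0,0,0,-1],[0,-0.0102,-0.0304,0,0,0,-1]]]' 40
python3 - <<'E'
from h import *
cv2.imwrite("pics/s2.png",cv2.resize(r.capture("side")[90:240,230:430,::-1],None,fx=4,fy=4,interpolation=2))
s=r.get_state();print(s["tcp_pos"],s["contact_force"])
for a in(.38,.44,.5):
    q=[.6366,-.0071,.1,a];print(a,[((proj("side",bar(q,y))-(230,90))*4).round() for y in(-.013,.089)])
E
```

```text
time_s: 3.65
tcp_pos: [0.5059, 0.0198, 0.3193]
eef_rot: [180.0, 0.0, -84.4]
contact_force: [0.9, 0.5, -0.6]
gripper_width: 0.015
gripper_force: 40.0
[0.50582789 0.01979567 0.31921633] [ 0.15160419  0.88896466 -0.22192367]
0.38 [array([460., 284.]), array([513., 389.])]
0.44 [array([452., 268.]), array([505., 372.])]
0.5 [array([444., 253.]), array([496., 355.])]
```

View pics/s2.png

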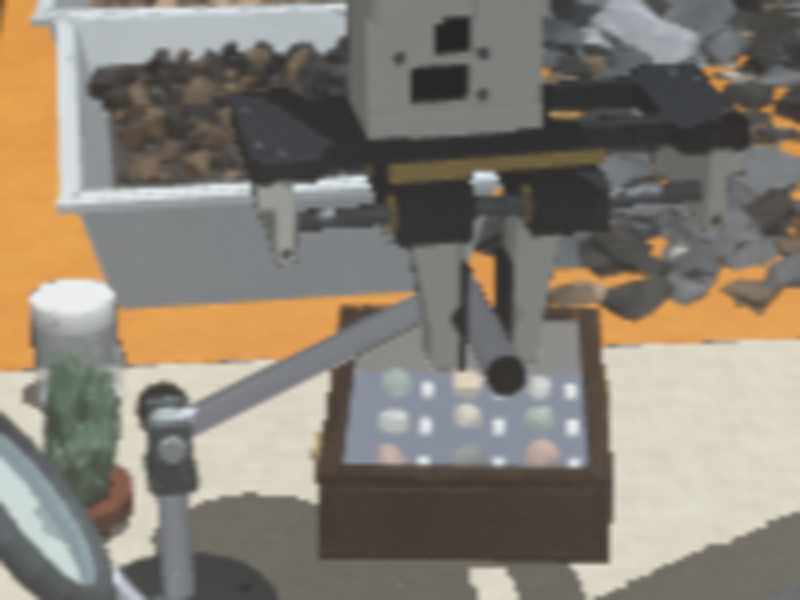

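The bar's end is at (506,376) in the crop, which matches a ≈ 0.43 rad. I'll continue along the arc.

```bash
python3 -m pendant '[[[0,-0.0039,-0.0075,0,0,0,-1],[0,-0.0089,-0.016,0,0,0,-1],[0,-0.0144,-0.024,0,0,0,-1],[0,-0.0205,-0.0317,0,0,0,-1],[0,-0.0277,-0.0394,0,0,0,-1]]]' 40;python3 -m pendant '[[[0,0,0,0,0,0,-1],[0,0,0,0,0,0,-1],[0,0,0,0,0,0,-1]]]' 40
python3 - <<'E'
from h import *
x,y=200,60
cv2.imwrite("pics/s3.png",cv2.resize(r.capture("side")[y:y+150,x:x+200,::-1],None,fx=4,fy=4,interpolation=2))
s=r.get_state();print(s["tcp_pos"],s["contact_force"])
for a in(.73,.785,.84):
    q=[.6366,-.0071,.1,a];print(a,[((proj("side",bar(q,yy))-(x,y))*4).round() for yy in(-.013,.089)],((proj("side",stand(q,[0,0,.1]))-(x,y))*4).round())
E
```

```text
time_s: 4.2
tcp_pos: [0.5307, 0.0222, 0.3582]
eef_rot: [179.5, 0.0, -84.5]
contact_force: [-17.3, 6.2, 5.0]
gripper_width: 0.0146
gripper_force: 39.9
time_s: 4.5
tcp_pos: [0.5314, 0.0223, 0.3596]
eef_rot: [179.7, 0.0, -84.4]
contact_force: [-14.5, 5.7, 10.8]
gripper_width: 0.0153
gripper_force: 39.9
[0.53133115 0.02231929 0.35954001] [-14.54409283   5.90817017   9.71481453]
0.73 [array([521., 319.]), array([570., 418.])] [290. 551.]
0.785 [array([509., 307.]), array([557., 405.])] [290. 551.]
0.84 [array([496., 296.]), array([543., 393.])] [290. 551.]
```

View pics/s3.png

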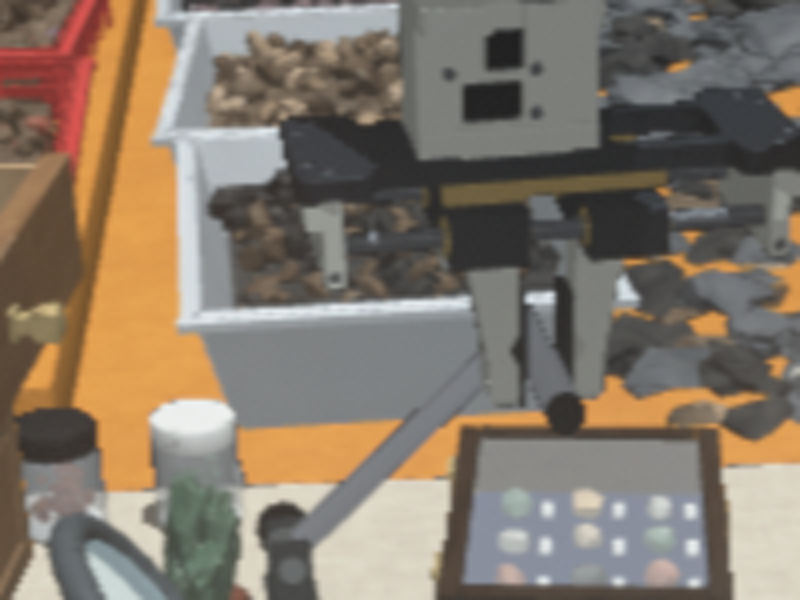

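The bar's end is at (565,411), so a ≈ 0.755. The arm is pushing outward by about 15 N, so I'll relieve that, let go, back off and measure.

```bash
python3 -m pendant '[[[0,0.001,-0.0015,0,0,0,-1],[0,0.0012,-0.0032,0,0,0,-1],[0,0.0012,-0.0032,0,0,0,-1],[0,0.0012,-0.0032,0,0,0,-1]]]' 30
```

```text
time_s: 4.95
tcp_pos: [0.5324, 0.0224, 0.362]
eef_rot: [-180.0, 0.0, -84.4]
contact_force: [1.4, 1.5, -6.3]
gripper_width: 0.0149
gripper_force: 30.0
```

```bash
python3 -m pendant '[[[0,0,0,0,0,0,-0.4],[0,0,0,0,0,0,0],[0,0,0,0,0,0,1],[0,0,0,0,0,0,1],[0,0,0,0,0,0,1]]]' 30; python3 -m pendant '[[[0,0,0,0,0,0,1],[0,0,0,0,0,0,1],[0,0,-0.03,0,0,0,1],[0,0,-0.07,0,0,0,1],[0,0,-0.09,0,0,0,1]]]'
python3 - <<'E'
from h import *
p=r.camera_params("wrist");cap={n:r.capture(n)[...,::-1] for n in("wrist","side","top")}
np.save("w3.npy",p,allow_pickle=True)
o=np.zeros((600,800,3),np.uint8)
o[:360,:480]=cv2.resize(cap["side"][100:190,240:360],None,fx=4,fy=4,interpolation=2)
for a in(.73,.785,.84):
    q=[.6366,-.0071,.1,a];print(a,[(proj(n,bar(q,yy),p if n=="wrist" else None)).round(1).tolist() for n in("side","top","wrist") for yy in(-.013,.089)])
w=cap["wrist"][60:380,220:420];o[:512,480:800]=cv2.resize(w,None,fx=1.6,fy=1.6)
cv2.imwrite("pics/c4.png",o);cv2.imwrite("pics/top4.png",cap["top"])
E
```

```text
time_s: 5.45
tcp_pos: [0.5321, 0.0222, 0.3619]
eef_rot: [-180.0, -0.0, -84.4]
contact_force: [0.5, 0.7, -0.2]
gripper_width: 0.0497
gripper_force: 0.0
time_s: 5.95
tcp_pos: [0.5325, 0.0222, 0.455]
eef_rot: [-179.8, -0.0, -84.4]
contact_force: [0.9, 0.5, 0.3]
gripper_width: 0.0856
gripper_force: 0.0
0.73 [[330.3, 139.6], [342.6, 164.4], [438.5, 249.5], [365.8, 258.4], [324.7, 174.2], [324.2, 315.3]]
0.785 [[327.2, 136.7], [339.2, 161.3], [438.8, 245.5], [365.6, 254.5], [316.4, 175.2], [317.0, 319.0]]
0.84 [[323.9, 134.0], [335.6, 158.4], [439.1, 241.3], [365.4, 250.3], [307.4, 176.2], [309.0, 322.6]]
```

View pics/c4.png

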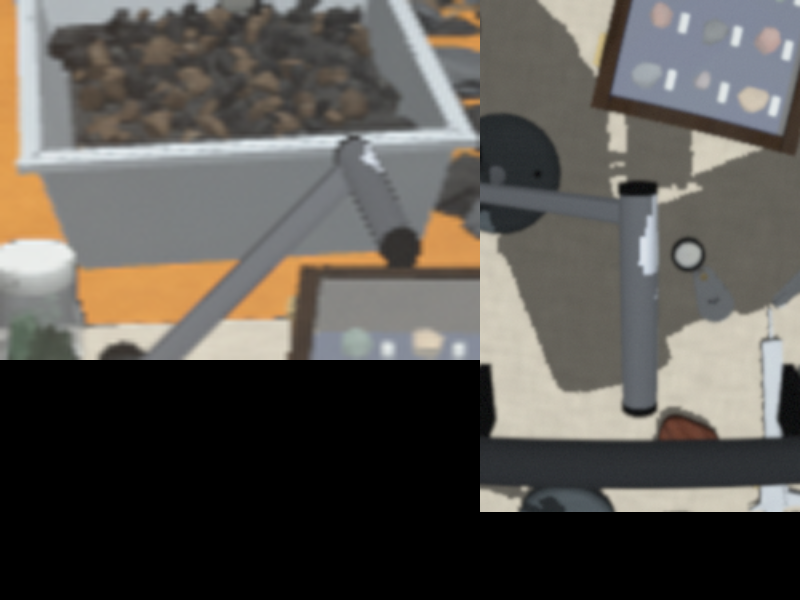

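At side, the ends are at (327.5,137.5) and (340,161.8). At wrist, they are at (318.1,176.9) and (319.4,316.3). Both give a ≈ 0.775. A joint fit will check this.

Run:
```python
from h import *
p=np.load("w3.npy",allow_pickle=True).item();p1=np.load("w1.npy",allow_pickle=True).item()
S=r.camera_params("side");T=r.camera_params("top")
def f(v):
    q0=v[:4];q1=[*v[:3],v[4]];e=[]
    for n,P,q,y,o in[("side",S,q0,.089,(361.4,197.8)),("top",T,q0,.089,(367.6,281.2)),("side",S,q0,-.013,(349.8,173.8)),("top",T,q0,-.013,(431.2,273.9)),("wrist",p1,q0,-.013,(317,170)),("wrist",p1,q0,.089,(317.5,313)),
      ("side",S,q1,.089,(340,161.8)),("side",S,q1,-.013,(327.5,137.5)),("wrist",p,q1,-.013,(318.1,176.9)),("wrist",p,q1,.089,(319.4,316.3))]:e.append(proj(n,bar(q,y),P)-o)
    e.append(proj("top",stand(v,[0,0,.01]),T)-(400.9,196.4));e.append(proj("side",stand(v,[0,0,.01]),S)-(275,243.8));return np.concatenate(e)
o=least_squares(f,[.6366,-.007,.1,.21,.78]);print(o.x,np.degrees(o.x[4]),o.fun.round(1))
def g(X,a,b):return np.r_[proj("side",X,S)-a,proj("wrist",X,p)-b]
for a,b in[((340,161.8),(319.4,316.3)),((327.5,137.5),(318.1,176.9))]:
    print(least_squares(g,[.53,0,.2],args=(a,b)).x)
s=r.get_state();print(s["time_s"])
```

```text
[ 0.63678256 -0.0066121   0.10413181  0.21205767  0.76970838] 44.101041740949356 [ 0.7  1.6 -2.3  0.3 -1.4 -1.2  1.2 -0.9 -0.2  0.2  0.2 -0.1  0.3  0.3
  0.4  0.1  0.3 -1.9 -0.2  1.7 -0.5  0.2  0.2 -2. ]
[0.527605   0.0700581  0.19738136]
[ 0.53828552 -0.02884179  0.19800631]
6.1
```

The fit gives about 44°. I'll back off further and check that the arm stays put.

```bash
python3 -m pendant '[[[0,0,-0.03,0,0,0,1],[0,0,-0.05,0,0,0,1],[0,0,-0.05,0,0,0,1],[0,0,-0.05,0,0,0,1],[0,0,-0.05,0,0,0,1]]]';python3 -m pendant '[[[0,0,0,0,0,0,1],[0,0,0,0,0,0,1],[0,0,0,0,0,0,1],[0,0,0,0,0,0,1],[0,0,0,0,0,0,1]]]'
python3 - <<'E'
from h import *
cv2.imwrite("pics/s5.png",r.capture("side")[...,::-1])
E
```

```text
time_s: 6.6
tcp_pos: [0.5318, 0.0223, 0.5001]
eef_rot: [179.9, -0.0, -84.4]
contact_force: [0.3, -0.5, 0.5]
gripper_width: 0.0877
gripper_force: 0.0
time_s: 7.1
tcp_pos: [0.5321, 0.0223, 0.5016]
eef_rot: [180.0, 0.0, -84.4]
contact_force: [0.1, -1.4, -0.6]
gripper_width: 0.0876
gripper_force: 0.0
```

View pics/s5.png

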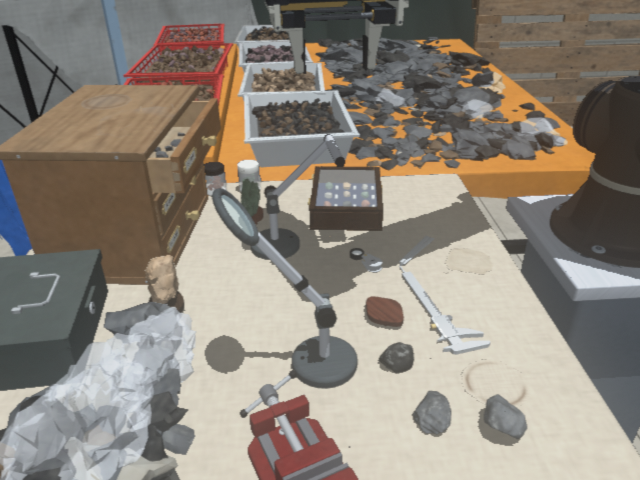

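The bar's end is still at (340,162), the magnifier hasn't moved, and the gripper is clear of everything.

```bash
python3 -c "
from plant import r
print(r.close_job())"
```

```text
the job is handed in; nothing more can be done
None
```

The lamp arm now slopes up at about 44° by camera measurement (45° asked); it stayed put after I let go, the magnifier was not touched, and the job is handed in.

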